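# Clamp a stool-foot blank with the turnbuckle

## Task

Stand the tall square recycled-plastic blank in the bay of the turnbuckle clamp, midway between its two pads, and let go. Then turn the turnbuckle body by its arms, tops away from the robot, until both pads grip the blank firmly (about 35 N from each pad, felt as the turning resistance rising by about 0.17 N m over that of free running), without crushing it, and take the hand away. Leave the other blanks, the jar, the tape ring, the mug and the scraper where they are.

Things in the scene. Friction and masses are not known exactly. Their poses are not given: they have to be found in the camera images.
- foot: The blank to be clamped: a tall square block of blue recycled plastic with pale flecks, 56 x 56 mm and 80 mm tall, about 0.2 kg. Origin: centre of its underside, z up. It starts upright on the bench at z = 0, right of the clamp. It is square, so either pair of faces may go to the pads.
- blank_low: Bystander: a low square block of the same plastic, 56 x 56 x 36 mm tall. Origin: centre of its underside.
- blank_round: Bystander: a round block of the same plastic, 56 mm across, 80 mm tall. Origin: centre of its underside. The three blanks start in three places, at least 110 mm apart between centres, in any order.
- jar: Bystander: a lidded jar, 64 mm across, 85 mm tall. Origin: centre of its underside.
- tape: Bystander: a small cardboard ring, 44 mm across, 14 mm high, lying on the clamp's bed near the robot. Origin: centre of its underside.
- clamp: The turnbuckle clamp, fixed to the bench: a grey bed plate, x from -95 to +175, y +-170 mm, 20 mm thick, with two sliding steel jaws joined by the turnbuckle. Origin: on the bench, right under the turnbuckle's middle; x points away from the robot (yaw within 0.3 rad), y along the turnbuckle. The jaws' posts (26 mm square, 111 mm high) stand at x 0, y +-115 mm.
- bay (a point): Where the blank's foot belongs: on the bed's top (20 mm above the bench), between the pads, at x 125 mm of the clamp; axes as the clamp's. The pads start 5 to 7 mm (+y side) and 3 to 13 mm (-y side) from a blank standing here. Beside the bay jaws and pads are at most 57 mm above the bench: the blank's upper 40 mm stands clear of them.
- axis (a point): The turnbuckle's middle, on its axis, 92 mm above the bench; axes as the clamp's (y is the axis of turning). Boss of 16 mm radius; four round steel arms, 12 mm thick, 90 degrees apart, square to the axis, tips 65 mm out. Closed fingertips fit between the arms from above to push one along x.
- screw (a joint): Angle of the turnbuckle body (rad, 0 to 6, starts at 0 to 0.8; at 0 an arm points straight up). It grows, tightening, as upper arms move to the clamp's +x: each end draws in 2.5 mm per rad. It stays where left. Free, it takes 0.30 N m while turning (a finger at rest against it after a slow push reads 0.21, and 0.37 at 35 N of grip). Once both pads touch, a rad adds 60 N per pad and 0.3 N m.
- spoke_tip (a point): The tip of one of the four arms (the one that points straight up with the joint at 0), 65 mm from the turnbuckle's axis. It turns with the body. The angle of the joint at which both pads touch the blank is not measured; it lies between 2.4 and 4.0 rad.
- jaw_l: The sliding jaw on the +y side, with its sprung pad: an aluminium plate 42 x 6 x 30 mm high on a rubber spring of 24 N per mm and 6 mm travel, facing the bay. Origin as the clamp's at joint 0, moving along y as the jaw draws in. The pad's face, unpressed, lies at y 35 mm of the jaw, x 104 to 146 mm, z 25 to 55 mm.
- jaw_r: The jaw on the -y side, alike, but its pad sits on a heel screw whose setting differs from case to case by up to 8 mm and is not measured: the pad's face lies at y -33 to -41 mm of the jaw. So only the feel of the turning tells when both pads bear on the blank.
- mug: Bystander: a white mug, 80 mm across, 90 mm tall, at the left. Origin: centre of its underside.
- scraper: Bystander: a scraper with a wooden handle lying on the bench near the robot, right of the middle.
There are look-alikes about, which are no part of the job. Leave any turquoise or yellow look-alike of the foot alone.

How it is judged:
By the outcome, as a careful person would: the job done as asked, in the order asked, and still so for the second after the job is handed in, with the robot touching nothing.
It also fails if it takes over 70 s, if anything falls off the work surface, if the arm or the gripper's body presses on something with over 40 N, if the wrist force passes 120 N, or if a joint passes its speed limit or range.

## Robot

A 7-joint arm with a two-finger parallel gripper is mounted at the origin on the work surface. World frame = base frame: x ahead of the robot, y to its left, z up, the work surface at z = 0. Lengths are in m, angles in rad, forces in N, time in s.
With the tool pointing down it reaches from about 0.4 to 0.85 m from the base axis. Payload 10.4 kg.
Tool frame: the origin (TCP) lies on the centre line of the jaws, within the pads' length; the fingertips stand r.finger_overhang ahead of it and the grasp point (between the pads) lies 5 mm behind it (r.finger_overhang is the distance from the TCP to the fingertips, in m); z points along the fingers, y is the line along which they close (so a half turn about z gives the same grasp; the last joint's range is limited). The gripper opens to 87 mm and grips with 3 to 60 N. Pads are 19 mm wide; open, the fingers measure 117 mm over their backs; the gripper's body (75 mm by 190 mm) begins 51 mm behind the grasp point.
Start: joints at [-1.349, 0.332, -0.065, 1.46, 0.022, 1.35, -0.088], TCP at [0.151, 0.606, 0.237] pointing down, gripper open.
Joint ranges: [-2.6, 2.6], [-0.5, 2.12], [-1.47, 1.34], [0.16, 2.42], [-1.27, 4.41], [0.06, 2.06], [-2.6, 2.6]. Speed limits (rad/s): [2.22, 2.22, 2.79, 2.79, 3.14, 3.14, 3.14].

## Interface

Orientations are given as a unit quaternion [x, y, z, w].
In Python, from bench import read_state, viewer, r gives the robot as it stands.
- The arm moves only by the tool carry_out, never from a script. Its argument "moves" is a list of rows, each a list of 6 numbers: the shift along the tool's x, y, z in units of 40 mm (1.0 is 40 mm), then the turn, a rotation vector about the tool's x, y, z in units of 8 degrees (1.0 is 8 degrees). A call has 1 to 20 rows; each row shifts and turns the commanded pose from where the row before left it, along the tool's axes as they then stand; what a row does not reach is not made up. A row lasts 1/8 s, in which the tool goes at most 62.5 mm and 10.7 degrees, less where a joint would pass 70% of its speed; a pose out of reach is approached as far as the arm can. A call is refused whole if a number of a shift passes 1 or a number of a turn 1, either way. A call with a gripper value outside its range is refused whole. "fingers" is the finger opening in mm, from 0 to 87, set as the call begins (left out, the last holds). The fingers move at their own pace and stop on an object; "force" is the grip in N (left out, the last holds). Time passes only in rows, so rows that do not move let the fingers close. It gives the time, the measured TCP pose, the force, the opening and the grip force at its end, in the units of the state.
- read_state(): the state, without advancing time (a new reading comes with each control period).
- viewer.camera(name): name is "side" or "top" or "wrist"; returns a dict with "pixels" (420x560x3 uint8, red, green, blue), "range_z" (420x560 float32, m along the optical axis (not along the pixel's ray), 0 where there is no reading), "fx", "fy", "cx", "cy" (pixels), "xyz" and "orientation" of the camera in the world. Camera axes: x right, y down, z forward; pixel columns grow to the right and rows downward; lengths in m; the calibration is good to about 2 mm. A picture is of the moment at which its call begins.
- r.close_job(): hands the job in; it is judged then, once.
The state is a dict: "time": time; "joint_positions": joint angles; "joint_vel": joint speeds; "joint_torque": joint torques, N m; "ee_pos": TCP position; "eef_rot": TCP orientation; "ft_force": force on the tool from outside, world axes, zero at the start; "torque": the same for the moment, N m; "width": finger opening in m; "grip_force": force on a finger pad.
Only numpy, scipy, OpenCV 4.12 (cv2) and the standard library are available. Lean on these libraries where they do the work, as an engineer would, in place of code of your own. Each camera call takes 0.05 s, during which the arm holds its last target. There are 200 camera calls.

## Working session

There is one attempt and no reset: what is moved stays moved. The work goes in short steps, Python scripts to look and compute and a tool call to move; the robot and the scene stay as the last step left them, time stands still between calls to the robot, and variables do not carry over. Pictures are saved under pics/ and viewed, at most 10 in all, crops included, and the job is handed in when it is done.

Besides the shell and the picture viewer there is one more tool, called after "Request:" by a JSON object that holds its "fn" and its "kwargs", one argument or row to a line. carry_out: Moves the arm, as the interface text tells. Its arguments: {"type":"object","properties":{"moves":{"type":"array","items":{"type":"array","items":{"type":"number"}}},"fingers":{"type":"number"},"force":{"type":"number"}},"required":["moves"]}

```bash
ls; mkdir -p pics; cat > h.py <<'E'
import numpy as np, cv2
from scipy.spatial.transform import Rotation as R
from bench import read_state, viewer, r
def cam(n,save=None):
    c=viewer.camera(n)
    if save: cv2.imwrite('pics/'+save,cv2.cvtColor(c['pixels'],cv2.COLOR_RGB2BGR))
    v,u=np.mgrid[0:420,0:560]; z=c['range_z']
    P=np.stack([(u-c['cx'])/c['fx']*z,(v-c['cy'])/c['fy']*z,z],-1)
    W=P@R.from_quat(c['orientation']).as_matrix().T+np.array(c['xyz'])
    W[z==0]=np.nan
    return c,W
E
python3 - <<'E'
from h import *
s=read_state();print(s, r.finger_overhang)
for n in('top','side'):
    c,W=cam(n,n+'0.png');print(n,c['xyz'],c['orientation'],c['fx']);np.save(n+'.npy',W)
E
```

```text
pics
{'time': 0.0, 'joint_positions': array([-1.34857173,  0.33288219, -0.06472064,  1.46093156,  0.02161882,
        1.34989003, -0.08851448]), 'joint_vel': array([-0.00105304,  0.00134469,  0.00108621,  0.00032267,  0.00069617,
       -0.00040744, -0.00103496]), 'joint_torque': array([-5.35974250e-04, -6.23258400e+01,  2.42705550e-02, -3.89896381e+01,
       -6.15385012e-02,  3.96491715e-02,  1.26419468e-04]), 'ee_pos': array([0.15140235, 0.60601261, 0.2357522 ]), 'eef_rot': array([ 1.22091914e-01,  9.92518546e-01, -7.05715989e-04, -4.83359032e-05]), 'ft_force': array([0.07244773, 0.40160952, 0.57076073]), 'torque': array([-0.00234019, -0.01472714,  0.01864435]), 'grip_force': 0.0, 'width': 0.08731138234223605} 0.014
top [0.35643283 0.00383407 1.25475829] [ 0.71648849 -0.69545103  0.03482624 -0.04218097] 428.3140813561604
side [0.1710958  1.29445204 0.95184247] [-0.1089569   0.86976778 -0.47792249  0.05676706] 537.5512580850295
```

View pics/top0.png

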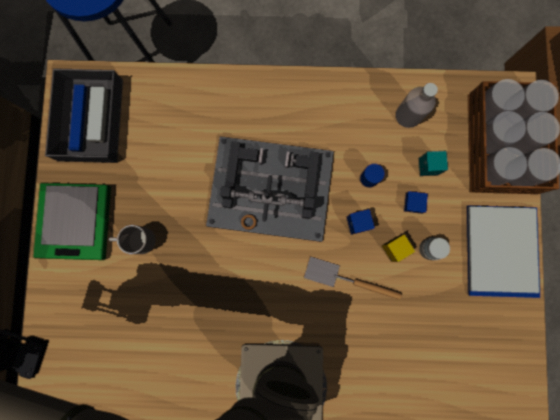

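View pics/side0.png

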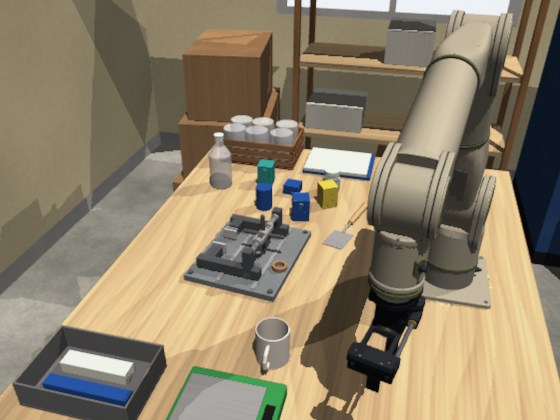

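The top view shows the clamp around (270,190), the round blank at (374,175), the low square at (416,202) and the tall square foot at (362,221). Yellow (401,247) and turquoise (433,163) are the look-alikes. The side view agrees: the foot is at (300,207). Next I measure the foot and clamp from depth.

```bash
python3 - <<'E'
from h import *
W=np.load('top.npy'); img=cv2.imread('pics/top0.png')
def box(m,name):
    p=W[m][:,:2].astype(np.float32)
    b=cv2.minAreaRect(p); print(name,len(p),'rect',b,'zmed',np.nanmedian(W[m][:,2]),'cen',p.mean(0))
hsv=cv2.cvtColor(img,cv2.COLOR_BGR2HSV)
v,u=np.mgrid[0:420,0:560]
Z=W[...,2]
for n,(cu,cv_),zmin in(('foot',(362,221),.07),('low',(416,202),.03),('round',(374,175),.07),('yellow',(401,247),.03),('jar',(435,247),.07)):
    m=(abs(u-cu)<20)&(abs(v-cv_)<20)&(Z>zmin); box(m,n)
c=(u>200)&(u<340)&(v>130)&(v<250)
box(c&(Z>.012)&(Z<.028),'bed'); 
box(c&(Z>.10)&(Z<.118),'posts/top')
m=c&(Z>.085); print('max z',np.nanmax(Z[c]))
lab=cv2.connectedComponentsWithStats(m.astype(np.uint8))
for i in range(1,lab[0]): 
    if lab[2][i,4]>4: q=lab[1]==i; print(lab[3][i],lab[2][i],W[q].mean(0),np.nanmax(Z[q]))
E
```

```text
foot 421 rect ((0.46997594833374023, -0.2069348394870758), (0.05613221973180771, 0.057076144963502884), 14.7800931930542) zmed 0.07897994993805146 cen [ 0.46946687 -0.20652089]
low 377 rect ((0.534436047077179, -0.37231123447418213), (0.057151712477207184, 0.05675822123885155), 84.21783447265625) zmed 0.03451538848325342 cen [ 0.5338408  -0.37138942]
round 321 rect ((0.6042331457138062, -0.23960089683532715), (0.0530693493783474, 0.055128782987594604), 46.43560791015625) zmed 0.07885924452168691 cen [ 0.6038478  -0.23883753]
yellow 523 rect ((0.39874109625816345, -0.31389889121055603), (0.05590927600860596, 0.05782452970743179), 32.51100158691406) zmed 0.07816927392353779 cen [ 0.39769965 -0.30996323]
jar 363 rect ((0.40068238973617554, -0.41594383120536804), (0.054450735449790955, 0.05649919807910919), 0.769274890422821) zmed 0.08344691582600516 cen [ 0.40108046 -0.4148676 ]
bed 7847 rect ((0.5648044943809509, 0.05154100060462952), (0.3405916094779968, 0.2712300419807434), 84.13262176513672) zmed 0.019372842977340543 cen [0.5553033  0.04916203]
posts/top 377 rect ((0.5246422290802002, 0.05552881956100464), (0.1043856292963028, 0.24454793334007263), 12.910473823547363) zmed 0.1069857703744117 cen [0.52245295 0.05460341]
max z 0.1587240942139121
[266.32030402 197.3257329 ] [220 175  94  46 921] [0.52337261 0.05604309 0.1016095 ] 0.1587240942139121
```

```bash
cat >> h.py <<'E'
YAW=np.radians(84.13-90); CX=np.array([np.cos(YAW),np.sin(YAW)]); CY=np.array([-CX[1],CX[0]])
C0=np.array([0.5249,0.0555])
def clamp(x,y): return C0+x*CX+y*CY
def plan(p,ydeg,s=None):
    "turn first (units about tool z), then shift in turned tool axes (units)"
    s=s or read_state(); M=R.from_quat(s['eef_rot']); m=M.as_matrix()
    y0=np.degrees(np.arctan2(m[1,1],m[0,1])); t=np.radians(ydeg)
    T=np.array([[np.sin(t),np.cos(t),0],[-np.cos(t),np.sin(t),0],[0,0,-1]])
    T[:,0]=np.cross(T[:,1],T[:,2])
    print('now',s['ee_pos'].round(4),'ydeg',y0.round(2),'turn rotvec units',np.degrees((M.inv()*R.from_matrix(T)).as_rotvec())/8,
      'shift units after turn',((np.array(p)-s['ee_pos'])@T/.04).round(3),'t',s['time'],'f',s['ft_force'].round(2))
E
python3 - <<'E'
from h import *
plan([.470,-.207,.237],14.78)
W=np.load('top.npy')
v,u=np.mgrid[0:420,0:560]
m=(u>240)&(u<290)&(v>170)&(v<215)&(W[...,2]>.06)
q=W[m]; d=q[:,:2]-C0; x=d@CX; y=d@CY; k=abs(y)<.012
for a in sorted(zip((x[k]*1000).round(),(y[k]*1000).round(),(q[k,2]*1000-92).round())): print(*a,end=' | ')
E
```

```text
now [0.1514 0.6061 0.2358] ydeg 75.97 turn rotvec units [-7.95737285e-03  4.99886484e-03  7.64930884e+00] shift units after turn [-21.686   2.516  -0.029] t 0.1 f [-0.15 -0.03  0.36]
-48.0 0.0 9.0 | -47.0 -2.0 9.0 | -47.0 4.0 1.0 | -46.0 -5.0 3.0 | -45.0 1.0 6.0 | -45.0 4.0 6.0 | -44.0 -4.0 5.0 | -44.0 -2.0 5.0 | -42.0 -1.0 7.0 | -42.0 1.0 5.0 | -41.0 -4.0 7.0 | -41.0 5.0 -3.0 | -39.0 -1.0 8.0 | -39.0 2.0 6.0 | -39.0 5.0 2.0 | -38.0 -4.0 3.0 | -37.0 5.0 6.0 | -36.0 -3.0 5.0 | -36.0 -1.0 6.0 | -36.0 2.0 5.0 | -35.0 -6.0 1.0 | -34.0 -1.0 11.0 | -34.0 5.0 2.0 | -33.0 -3.0 6.0 | -33.0 3.0 4.0 | -32.0 -5.0 2.0 | -31.0 -3.0 8.0 | -31.0 3.0 10.0 | -31.0 6.0 3.0 | -30.0 -5.0 3.0 | -30.0 0.0 4.0 | -28.0 -2.0 8.0 | -28.0 0.0 9.0 | -28.0 3.0 2.0 | -27.0 -5.0 5.0 | -26.0 1.0 9.0 | -25.0 -2.0 7.0 | -25.0 4.0 1.0 | -24.0 -4.0 1.0 | -23.0 4.0 5.0 | -22.0 -1.0 6.0 | -22.0 1.0 3.0 | -21.0 -4.0 3.0 | -20.0 2.0 6.0 | -20.0 4.0 5.0 | -19.0 -4.0 3.0 | -19.0 -1.0 5.0 | -17.0 -4.0 8.0 | -17.0 -1.0 7.0 | -17.0 2.0 2.0 | -17.0 5.0 4.0 | -15.0 -12.0 5.0 | -15.0 -9.0 5.0 | -15.0 -6.0 1.0 | -15.0 5.0 6.0 | -15.
[... 2000 characters left out ...]
6.0 | 34.0 1.0 1.0 | 36.0 -4.0 -3.0 | 36.0 1.0 5.0 | 36.0 4.0 3.0 | 37.0 -4.0 2.0 | 37.0 -2.0 4.0 | 39.0 2.0 3.0 | 39.0 4.0 4.0 | 40.0 -4.0 3.0 | 40.0 -1.0 2.0 | 42.0 2.0 5.0 | 42.0 5.0 1.0 | 43.0 -4.0 2.0 | 43.0 -1.0 0.0 | 44.0 -6.0 -0.0 | 45.0 -3.0 4.0 | 45.0 -0.0 2.0 | 45.0 2.0 2.0 | 45.0 5.0 2.0 | 47.0 -6.0 -2.0 | 47.0 2.0 6.0 | 48.0 -0.0 3.0 | 48.0 6.0 -2.0 | 49.0 -5.0 -0.0 | 49.0 -3.0 1.0 | 51.0 -3.0 5.0 | 51.0 0.0 4.0 | 51.0 3.0 1.0 | 52.0 -5.0 2.0 | 53.0 3.0 2.0 | 54.0 -2.0 2.0 | 54.0 1.0 -2.0 | 55.0 -4.0 -3.0 | 56.0 -2.0 8.0 | 56.0 1.0 6.0 | 56.0 4.0 4.0 | 58.0 -4.0 -1.0 | 58.0 4.0 5.0 | 59.0 -1.0 5.0 | 60.0 -4.0 0.0 | 60.0 2.0 -1.0 | 62.0 2.0 4.0 | 63.0 -3.0 -1.0 | 63.0 -1.0 -0.0 |
```

Request:
{"fn": "carry_out", "kwargs": {
  "moves": [
    [0,0,0,0,0,0.956],
    [0,0,0,0,0,0.956],
    [0,0,0,0,0,0.956],
    [0,0,0,0,0,0.956],
    [0,0,0,0,0,0.956],
    [0,0,0,0,0,0.956],
    [0,0,0,0,0,0.956],
    [0,0,0,0,0,0.956],
    [-0.977,0.387,0,0,0,0],
    [-0.977,0.387,0,0,0,0],
    [-0.977,0.387,0,0,0,0],
    [-0.977,0.387,0,0,0,0],
    [-0.977,0.387,0,0,0,0],
    [-0.977,0.387,0,0,0,0],
    [-0.977,0.387,0,0,0,0],
    [-0.977,0.387,0,0,0,0],
    [-0.977,0.387,0,0,0,0],
    [-0.977,0.387,0,0,0,0],
    [-0.977,0.387,0,0,0,0],
    [-0.977,0.387,0,0,0,0]
  ],
  "fingers": 87
}}

```text
time: 2.6
ee_pos: [0.4513, 0.1992, 0.2364]
eef_rot: [0.61, 0.792, -0.0, -0.0]
ft_force: [0.2, 0.8, -0.8]
width: 0.0868
grip_force: 0.0
```

Request:
{"fn": "carry_out", "kwargs": {
  "moves": [
    [-0.997,-0.211,0,0,0,0],
    [-0.997,-0.211,0,0,0,0],
    [-0.997,-0.211,0,0,0,0],
    [-0.997,-0.211,0,0,0,0],
    [-0.997,-0.211,0,0,0,0],
    [-0.997,-0.211,0,0,0,0],
    [-0.997,-0.211,0,0,0,0],
    [-0.997,-0.211,0,0,0,0],
    [-0.997,-0.211,0,0,0,0],
    [-0.997,-0.211,0,0,0,0],
    [0,0,0,0,0,0],
    [0,0,0,0,0,0]
  ]
}}

```text
time: 4.1
ee_pos: [0.4709, -0.2062, 0.2362]
eef_rot: [0.61, 0.792, -0.0, -0.0]
ft_force: [0.4, 0.5, 0.6]
width: 0.0868
grip_force: 0.0
```

```bash
python3 - <<'E'
from h import *
plan([.470,-.207,.061],14.78)
c,W=cam('wrist','w1.png'); np.save('w1.npy',W)
p=read_state()['ee_pos']
m=(W[...,2]>.07)&(W[...,2]<.09)&(np.hypot(W[...,0]-.47,W[...,1]+.207)<.05)
print(m.sum(),cv2.minAreaRect(W[m][:,:2].astype(np.float32)),np.median(W[m][:,2]) if m.any() else 0)
E
```

```text
now [ 0.4709 -0.2062  0.2362] ydeg 14.8 turn rotvec units [-0.00433887 -0.0036111   0.00222534] shift units after turn [-0.014 -0.027  4.379] t 4.1 f [0.41 0.46 0.55]
3370 ((0.4674314558506012, -0.208912193775177), (0.05604361742734909, 0.05590798705816269), 15.098947525024414) 0.07873617131543612
```

Request:
{"fn": "carry_out", "kwargs": {
  "moves": [
    [-0.03,-0.065,0.8,0,0,0],
    [0,0,0.9,0,0,0],
    [0,0,0.9,0,0,0],
    [0,0,0.9,0,0,0],
    [0,0,0.5,0,0,0],
    [0,0,0.38,0,0,0],
    [0,0,0,0,0,0],
    [0,0,0,0,0,0]
  ]
}}

```text
time: 5.15
ee_pos: [0.4694, -0.2085, 0.0621]
eef_rot: [0.61, 0.792, 0.0, 0.0]
ft_force: [-1.0, 0.5, -0.1]
width: 0.0867
grip_force: 0.0
```

Request:
{"fn": "carry_out", "kwargs": {
  "moves": [
    [0,0,0,0,0,0],
    [0,0,0,0,0,0],
    [0,0,0,0,0,0],
    [0,0,0,0,0,0],
    [0,0,0,0,0,0],
    [0,0,0,0,0,0]
  ],
  "fingers": 40,
  "force": 25
}}

```text
time: 5.9
ee_pos: [0.4688, -0.2086, 0.0614]
eef_rot: [0.61, 0.792, 0.0, -0.0]
ft_force: [-0.6, 1.1, 2.3]
width: 0.0557
grip_force: 25.0
```

Request:
{"fn": "carry_out", "kwargs": {
  "moves": [
    [0,0,-0.5,0,0,0],
    [0,0,-0.9,0,0,0],
    [0,0,-1,0,0,0],
    [0,0,-1,0,0,0],
    [0,0,-1,0,0,0],
    [0,0,-0.6,0,0,0],
    [0,0,0,0,0,-0.96],
    [0,0,0,0,0,-0.96],
    [0,0,0,0,0,-0.96],
    [0,0,0,0,0,-0.96],
    [0,0,0,0,0,-0.96],
    [0,0,0,0,0,-0.96],
    [0,0,0,0,0,-0.96],
    [0,0,0,0,0,-0.96],
    [0,0,0,0,0,-0.98],
    [0,0,0,0,0,0]
  ]
}}

```text
time: 7.9
ee_pos: [0.4685, -0.2086, 0.261]
eef_rot: [0.052, 0.999, 0.0, -0.0]
ft_force: [0.4, -0.3, -2.5]
width: 0.0556
grip_force: 25.0
```

```bash
python3 - <<'E'
from h import *
print(clamp(.125,0))
plan([*clamp(.125,0),.26],84.13)
plan([*clamp(.125,-.10),.26],84.13)
c,W=cam('wrist','w2.png'); s=read_state(); print(s['width'],s['grip_force'])
E
```

```text
[0.64924456 0.04271604]
now [ 0.4685 -0.2086  0.261 ] ydeg 84.01 turn rotvec units [ 0.00109044 -0.00462804 -0.01508032] shift units after turn [-3.852  6.712  0.024] t 7.9 f [ 0.45 -0.27 -2.5 ]
now [ 0.4685 -0.2086  0.261 ] ydeg 84.01 turn rotvec units [ 0.00109044 -0.00462804 -0.01508032] shift units after turn [-3.852  4.212  0.024] t 7.9 f [ 0.45 -0.27 -2.5 ]
0.05607034281969587 24.979100259952247
```

View pics/w2.png

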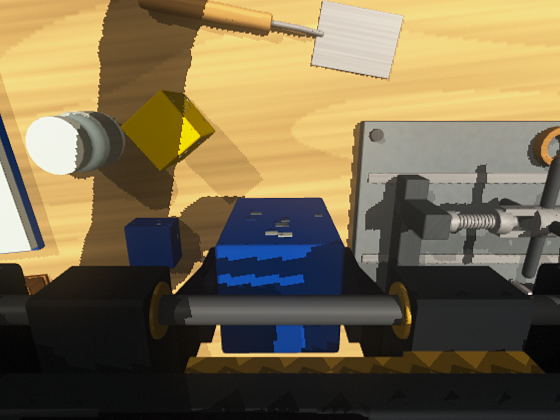

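The wrist view shows the foot held squarely between the fingers, (215–345, 198–350). I move above the bay and measure the pad faces from depth.

Request:
{"fn": "carry_out", "kwargs": {
  "moves": [
    [-0.55,0.959,0,0,0,0],
    [-0.55,0.959,0,0,0,0],
    [-0.55,0.959,0,0,0,0],
    [-0.55,0.959,0,0,0,0],
    [-0.55,0.959,0,0,0,0],
    [-0.55,0.959,0,0,0,0],
    [-0.55,0.959,0,0,0,0],
    [0,0,0,0,0,0],
    [0,0,0,0,0,0]
  ]
}}

```text
time: 9.07
ee_pos: [0.6495, 0.042, 0.2609]
eef_rot: [0.053, 0.999, -0.001, -0.0]
ft_force: [-0.2, -0.3, -0.9]
width: 0.0557
grip_force: 25.0
```

```bash
python3 - <<'E'
from h import *
c,W2=cam('wrist','w3.png'); np.save('w3.npy',W2)
for n,W in(('top',np.load('top.npy')),('wrist',W2)):
    q=W.reshape(-1,3); q=q[np.isfinite(q[:,2])]; d=q[:,:2]-C0; x=d@CX*1000; y=d@CY*1000; z=q[:,2]*1000
    k=(x>106)&(x<144)&(abs(y)<75)&(z>44)&(z<60)
    print(n,k.sum())
    for sg in(1,-1):
        h=np.sort(abs(y[k&(y*sg>0)])); print(sg,len(h),h[:25].round(1))
    b=(z>12)&(z<28)&(x>-110)&(x<190)&(abs(y)<190); print('bed',b.sum(),cv2.minAreaRect(q[b][:,:2].astype(np.float32)))
plan([*clamp(.125,0),.26],84.13)
E
```

```text
top 274
1 153 [34.5 34.7 34.7 34.9 35.4 35.4 35.6 35.6 35.8 36.2 36.2 36.6 36.8 36.9
 37.1 37.3 37.8 38.2 38.3 38.5 38.6 39.1 39.2 39.2 39.3]
-1 121 [35.6 35.7 36.  36.1 36.4 36.5 36.9 36.9 37.3 37.7 37.8 38.1 38.2 38.4
 38.6 38.7 38.9 39.2 39.3 39.6 39.6 40.1 40.5 40.7 40.9]
bed 7847 ((0.5648044943809509, 0.05154100060462952), (0.3405916094779968, 0.2712300419807434), 84.13262176513672)
wrist 1846
1 1076 [32.5 32.6 32.6 32.6 32.6 32.6 32.6 32.6 32.6 32.6 32.6 32.6 32.6 32.6
 32.6 32.6 32.7 32.7 32.7 32.7 32.7 32.7 32.7 32.7 32.7]
-1 770 [37.5 37.5 37.5 37.5 37.6 37.6 37.6 37.6 37.6 37.6 37.6 37.6 37.6 37.6
 37.6 37.6 37.6 37.6 37.6 37.7 37.7 37.7 37.7 37.7 37.7]
bed 39692 ((0.578451931476593, 0.04783859848976135), (0.3401031494140625, 0.23731395602226257), 84.25020599365234)
now [0.6494 0.0414 0.2612] ydeg 83.9 turn rotvec units [-0.00489943 -0.00188374 -0.02874512] shift units after turn [0.007 0.032 0.031] t 9.125 f [ 0.15 -0.87 -1.36]
```

View pics/w3.png

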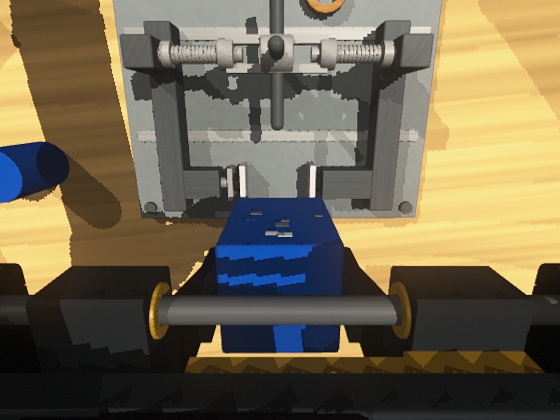

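The view shows the pads (240,180) and (312,180) astride the bay, ahead of the held blank, with one arm pointing up. The cameras differ by about 2 mm, and the current spot lies near the pads' midpoint, so I lower here.

Request:
{"fn": "carry_out", "kwargs": {
  "moves": [
    [0,0,0.6,0,0,-0.035],
    [0,0,0.9,0,0,0],
    [0,0,0.9,0,0,0],
    [0,0,0.8,0,0,0],
    [0,0,0.6,0,0,0],
    [0,0,0.35,0,0,0],
    [0,0,0.2,0,0,0],
    [0,0,0.08,0,0,0],
    [0,0,0,0,0,0],
    [0,0,0,0,0,0],
    [0,0,0,0,0,0]
  ]
}}

```text
time: 10.5
ee_pos: [0.6499, 0.0426, 0.0846]
eef_rot: [0.049, 0.999, 0.0, 0.0]
ft_force: [0.2, -0.8, -1.9]
width: 0.056
grip_force: 25.0
```

```bash
python3 - <<'E'
from h import *
plan([*clamp(.125,-.0012),.0814],84.2)
E
```

```text
now [0.6499 0.0426 0.0846] ydeg 84.35 turn rotvec units [0.0021936  0.00467154 0.01889099] shift units after turn [ 0.018 -0.03   0.079] t 10.5 f [ 0.23 -0.8  -1.94]
```

Request:
{"fn": "carry_out", "kwargs": {
  "moves": [
    [0,-0.02,0.04,0,0,0.02],
    [0,0,0.03,0,0,0],
    [0,0,0.02,0,0,0],
    [0,0,0,0,0,0],
    [0,0,0,0,0,0]
  ]
}}

```text
time: 11.12
ee_pos: [0.6497, 0.0417, 0.0815]
eef_rot: [0.051, 0.999, 0.0, 0.0]
ft_force: [-4.3, 0.4, 7.2]
width: 0.0559
grip_force: 25.0
```

Request:
{"fn": "carry_out", "kwargs": {
  "moves": [
    [0,0,0,0,0,0],
    [0,0,0,0,0,0],
    [0,0,0,0,0,0],
    [0,0,0,0,0,0],
    [0,0,-0.4,0,0,0],
    [0,0,-0.8,0,0,0],
    [0,0,-0.9,0,0,0],
    [0,0,-0.9,0,0,0],
    [0,0,-0.9,0,0,0],
    [0,0,-0.6,0,0,0],
    [0,0,0,0,0,0]
  ],
  "fingers": 76
}}

```text
time: 12.5
ee_pos: [0.6505, 0.0414, 0.2636]
eef_rot: [0.051, 0.999, 0.001, 0.002]
ft_force: [0.1, -0.2, -0.5]
width: 0.0763
grip_force: 0.0
```

Request:
{"fn": "carry_out", "kwargs": {
  "moves": [
    [1,0,0,0,0,0],
    [1,0,0,0,0,0],
    [1,0,0,0,0,0],
    [0,0,0,0,0,0],
    [0,0,0,0,0,0],
    [0,0,0,0,0,0],
    [0,0,0,0,0,0]
  ],
  "fingers": 0
}}

```text
time: 13.38
ee_pos: [0.5307, 0.0536, 0.2603]
eef_rot: [0.051, 0.999, -0.001, -0.0]
ft_force: [0.2, -0.7, -0.2]
width: 0.0136
grip_force: 0.0
```

```bash
python3 - <<'E'
from h import *
c,W=cam('top')
q=W.reshape(-1,3); q=q[np.isfinite(q[:,2])]; d=q[:,:2]-C0; x=d@CX; y=d@CY; z=q[:,2]
k=(abs(z-.1)<.012)&(abs(x-.125)<.05)&(abs(y)<.05); print('top: foot in clamp frame',k.sum(),np.median(z[k]))
P=np.c_[x,y][k].astype(np.float32)
if k.sum()>20: print(cv2.minAreaRect(P))
c,W=cam('wrist','w4.png')
plan([*clamp(-.025,0),.20],84.2); s=read_state(); print(s['width'],s['torque'],s['ft_force'])
E
```

```text
top: foot in clamp frame 0 nan
now [0.5305 0.0537 0.2603] ydeg 84.16 turn rotvec units [-0.00536561 -0.00136659 -0.00513897] shift units after turn [0.77  0.031 1.508] t 13.475 f [-0.58 -0.51 -1.56]
0.006269962520857649 [ 0.05179335 -0.0449408   0.00415577] [-0.57860282 -0.51025741 -1.55684383]
  return _methods._mean(a, axis=axis, dtype=dtype,
  ret = ret.dtype.type(ret / rcount)
```

View pics/w4.png

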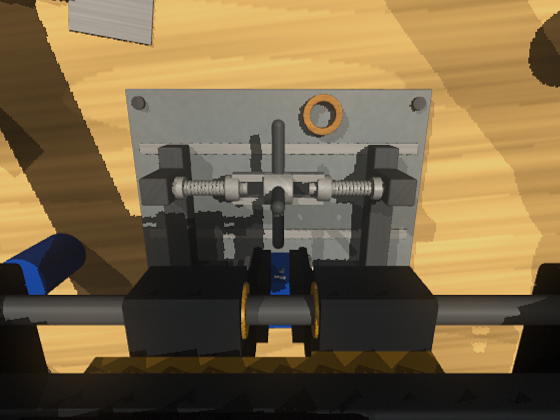

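The turnbuckle is at (280,187), with its arms straight up and fore-aft. Blue shows behind the fingers at (280,290), where the blank stands. The pad gap of about 70 mm predicts touch near 2.85 rad and the goal near 3.43 rad. First stroke: go down behind the upright arm and push.

Request:
{"fn": "carry_out", "kwargs": {
  "moves": [
    [0.45,0.03,0,0,0,0],
    [0.4,0,0,0,0,0],
    [0,0,0.8,0,0,0],
    [0,0,0.9,0,0,0],
    [0,0,0.8,0,0,0],
    [0,0,0.5,0,0,0],
    [0,0,0.16,0,0,0],
    [0,0,0,0,0,0],
    [0,0,0,0,0,0]
  ]
}}

```text
time: 14.6
ee_pos: [0.4971, 0.0587, 0.135]
eef_rot: [0.051, 0.999, 0.0, 0.001]
ft_force: [1.0, -0.3, 0.2]
width: 0.0002
grip_force: 0.0
```

```bash
cat >> h.py <<'E'
def feel(F0=None,T0=None):
    s=read_state(); p=s['ee_pos']; F=s['ft_force']-(0 if F0 is None else F0); T=s['torque']-(0 if T0 is None else T0)
    d=p[:2]-C0; ax=np.r_[C0,.092]; cy=np.r_[CY,0]
    m={}
    for n,off in(('tcp',0),('tip',-.014)):
        m[n]=round(float(cy@(T+np.cross(p+[0,0,off]-ax,F))),3)
    print('clamp x,y mm',(d@CX*1000).round(1),(d@CY*1000).round(1),'z',p[2].round(4),'Fx',(F[:2]@CX).round(2),'Fy',(F[:2]@CY).round(2),'Fz',F[2].round(2),'Ty',(cy@T).round(3),'M',m,'t',s['time'])
E
python3 - <<'E'
from h import *
feel(); s=read_state(); print(s['ft_force'],s['torque'],s['width'])
E
```

```text
clamp x,y mm -27.9 0.3 z 0.135 Fx 1.06 Fy -0.24 Fz 0.22 Ty -0.008 M {'tcp': 0.044, 'tip': 0.029} t 14.6
[ 1.02707311 -0.34269459  0.22181523] [-0.00267088 -0.00735684  0.04954183] 0.0002451771261589477
```

Request:
{"fn": "carry_out", "kwargs": {
  "moves": [
    [-0.1,0,0,0,0,0],
    [-0.1,0,0,0,0,0],
    [-0.1,0,0,0,0,0],
    [-0.1,0,0,0,0,0],
    [-0.1,0,0,0,0,0],
    [-0.1,0,0,0,0,0],
    [-0.1,0,0,0,0,0],
    [-0.1,0,0,0,0,0]
  ]
}}

```text
time: 15.6
ee_pos: [0.5254, 0.0553, 0.1326]
eef_rot: [0.051, 0.999, -0.0, -0.004]
ft_force: [-12.7, 0.9, -0.5]
width: 0.0006
grip_force: 5.4
```

```bash
python3 - <<'E'
from h import *
feel()
E
```

```text
clamp x,y mm 0.5 -0.1 z 0.1326 Fx -12.67 Fy -0.42 Fz -0.52 Ty 2.836 M {'tcp': 2.322, 'tip': 2.5} t 15.6
```

Request:
{"fn": "carry_out", "kwargs": {
  "moves": [
    [-0.1,0,0,0,0,0],
    [-0.1,0,0,0,0,0],
    [-0.1,0,0,0,0,0],
    [-0.1,0,0,0,0,0],
    [-0.1,0,0,0,0,0],
    [-0.05,0,0,0,0,0],
    [0,0,0,0,0,0],
    [0,0,0,0,0,0]
  ]
}}

```text
time: 16.6
ee_pos: [0.549, 0.053, 0.1335]
eef_rot: [0.051, 0.999, -0.0, -0.002]
ft_force: [-6.9, 1.0, 2.8]
width: 0.0004
grip_force: 2.8
```

```bash
python3 - <<'E'
from h import *
feel()
c,W=cam('side','s1.png')
feel()
E
```

```text
clamp x,y mm 24.2 0.0 z 0.1335 Fx -6.98 Fy 0.28 Fz 2.78 Ty 1.38 M {'tcp': 1.023, 'tip': 1.121} t 16.6
clamp x,y mm 24.2 -0.0 z 0.1335 Fx -5.88 Fy 0.03 Fz 1.5 Ty 1.419 M {'tcp': 1.139, 'tip': 1.221} t 16.65
```

View pics/s1.png

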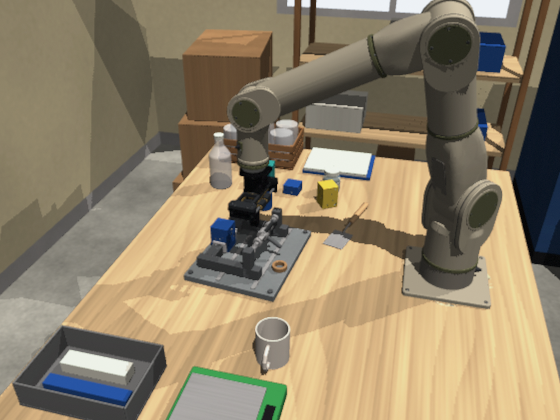

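The side view shows the blank upright in the bay at (223,233), and the hand at the end of the first stroke (arm at about 59°). Second stroke with the next arm.

Request:
{"fn": "carry_out", "kwargs": {
  "moves": [
    [0.05,0,-0.5,0,0,0],
    [0,0,-0.8,0,0,0],
    [0.65,0,0,0,0,0],
    [0.7,0,0,0,0,0],
    [0.65,0,0,0,0,0],
    [0,0,0.5,0,0,0],
    [0,0,0.8,0,0,0],
    [0,0,0,0,0,0]
  ]
}}

```text
time: 17.65
ee_pos: [0.4681, 0.061, 0.1339]
eef_rot: [0.051, 0.999, -0.001, -0.001]
ft_force: [-0.6, -0.6, 0.4]
width: 0.0006
grip_force: 0.0
```

```bash
python3 - <<'E'
from h import *
feel()
E
```

```text
clamp x,y mm -57.1 -0.3 z 0.1339 Fx -0.55 Fy -0.63 Fz 0.4 Ty -0.009 M {'tcp': -0.009, 'tip': -0.002} t 17.65
```

Request:
{"fn": "carry_out", "kwargs": {
  "moves": [
    [-0.12,0,0,0,0,0],
    [-0.12,0,0,0,0,0],
    [-0.12,0,0,0,0,0],
    [-0.12,0,0,0,0,0],
    [-0.12,0,0,0,0,0],
    [-0.12,0,0,0,0,0],
    [-0.12,0,0,0,0,0],
    [-0.12,0,0,0,0,0],
    [-0.12,0,0,0,0,0],
    [-0.12,0,0,0,0,0],
    [-0.12,0,0,0,0,0],
    [-0.12,0,0,0,0,0],
    [-0.12,0,0,0,0,0],
    [-0.12,0,0,0,0,0],
    [-0.1,0,0,0,0,0],
    [-0.05,0,0,0,0,0],
    [0,0,0,0,0,0]
  ]
}}

```text
time: 19.77
ee_pos: [0.5402, 0.0539, 0.1341]
eef_rot: [0.051, 0.999, -0.0, -0.002]
ft_force: [-8.7, 0.7, 2.2]
width: 0.0006
grip_force: 3.5
```

```bash
cat >> h.py <<'E'
def rest(n=8,hw=9.5):
    "averaged reading; corner contact at fingertip; arm angle a"
    L=[]
    for i in range(n):
        s=read_state(); p=s['ee_pos']; L.append(np.r_[(p[:2]-C0)@CX,p[2]-.014-.092,s['ft_force'][:2]@CX,s['ft_force'][2],CY@s['torque'][:2]])
        if i<n-1: viewer.camera('top')
    A=np.mean(L,0); x=A[0]+hw/1000; z=A[1]; rr=np.hypot(x,z)
    a=np.degrees(np.arctan2(x,z)+np.arcsin(.006/rr))
    print('x',A[0]*1000,'ztip',z*1000,'Fx',A[2],'Fz',A[3],'Ty',A[4],'M corner',z*A[2]-x*A[3],'a',a,'sd',np.std(L,0)[2:],'t',s['time'])
E
python3 - <<'E'
from h import *
rest()
E
```

```text
x 15.483206340031822 ztip 28.218407232677706 Fx -8.288527265778106 Fz 1.8399386065201804 Ty 1.843266146813259 M corner -0.27985660360456355 a 50.68051520332267 sd [0.17758801 0.36085607 0.04411343] t 20.125
```

Request:
{"fn": "carry_out", "kwargs": {
  "moves": [
    [0.05,0,-0.5,0,0,0],
    [0,0,-0.8,0,0,0],
    [0.62,0,0,0,0,0],
    [0.65,0,0,0,0,0],
    [0.65,0,0,0,0,0],
    [0,0,0.5,0,0,0],
    [0,0,0.8,0,0,0],
    [0,0,0,0,0,0],
    [-0.1,0,0,0,0,0],
    [-0.1,0,0,0,0,0],
    [-0.1,0,0,0,0,0],
    [-0.1,0,0,0,0,0],
    [-0.1,0,0,0,0,0],
    [-0.06,0,0,0,0,0],
    [-0.04,0,0,0,0,0],
    [0,0,0,0,0,0],
    [0,0,0,0,0,0]
  ]
}}

```text
time: 22.25
ee_pos: [0.4864, 0.059, 0.1347]
eef_rot: [0.051, 0.999, -0.0, -0.001]
ft_force: [-7.0, -2.4, 4.6]
width: 0.0004
grip_force: 4.1
```

```bash
cat >> h.py <<'E'
def rest2(n=8):
    L=[]
    for i in range(n):
        s=read_state(); p=s['ee_pos']; L.append(np.r_[(p[:2]-C0)@CX,p[2]-.092,s['ft_force'][:2]@CX,s['ft_force'][2],CY@s['torque'][:2]])
        if i<n-1: viewer.camera('top')
    A=np.mean(L,0); xT,zT,Fx,Fz,Ty=A; z=zT-.014; x=xT+.0095
    a1=np.degrees(np.arctan2(x,z)+np.arcsin(.006/np.hypot(x,z)))
    a2=np.degrees(np.arcsin(x/np.hypot(.065,.006))+np.arctan2(.006,.065)) if abs(x)<.065 else 0
    print('x %.1f Fx %.2f Fz %.2f Ty %.3f | M wrench %.3f corner %.3f tip %.3f | a corner %.1f a tip %.1f t %.2f'%(xT*1e3,Fx,Fz,Ty,Ty+(.2015+zT)*Fx-xT*Fz,z*Fx-x*Fz,.065*np.cos(np.radians(a2))*Fx-x*Fz,a1,a2,s['time']))
E
python3 - <<'E'
from h import *
rest2()
E
```

```text
x -38.6 Fx -7.21 Fz 4.79 Ty 1.495 | M wrench -0.081 corner -0.067 tip -0.297 | a corner -37.0 a tip -21.2 t 22.60
```

Request:
{"fn": "carry_out", "kwargs": {
  "moves": [
    [-0.04,0,0,0,0,0],
    [-0.04,0,0,0,0,0],
    [-0.04,0,0,0,0,0],
    [-0.04,0,0,0,0,0],
    [-0.03,0,0,0,0,0],
    [-0.02,0,0,0,0,0],
    [0,0,0,0,0,0],
    [0,0,0,0,0,0]
  ]
}}

```text
time: 23.6
ee_pos: [0.4951, 0.0583, 0.1349]
eef_rot: [0.051, 0.999, 0.0, -0.001]
ft_force: [-7.2, -2.6, 4.9]
width: 0.0002
grip_force: 3.8
```

```bash
python3 -c "
from h import *
rest2()"
```

```text
x -30.0 Fx -6.56 Fz 4.95 Ty 1.334 | M wrench -0.121 corner -0.088 tip -0.314 | a corner -25.5 a tip -13.0 t 23.95
```

Request:
{"fn": "carry_out", "kwargs": {
  "moves": [
    [-0.04,0,0,0,0,0],
    [-0.04,0,0,0,0,0],
    [-0.04,0,0,0,0,0],
    [-0.04,0,0,0,0,0],
    [-0.03,0,0,0,0,0],
    [-0.02,0,0,0,0,0],
    [0,0,0,0,0,0],
    [0,0,0,0,0,0]
  ]
}}

```text
time: 24.95
ee_pos: [0.5034, 0.0575, 0.1349]
eef_rot: [0.051, 0.999, -0.0, -0.001]
ft_force: [-7.1, -2.7, 5.2]
width: 0.0003
grip_force: 3.5
```

```bash
python3 -c "
from h import *
rest2()"
```

```text
x -21.6 Fx -6.76 Fz 4.74 Ty 1.312 | M wrench -0.238 corner -0.138 tip -0.380 | a corner -11.7 a tip -5.4 t 25.30
```

Request:
{"fn": "carry_out", "kwargs": {
  "moves": [
    [-0.04,0,0,0,0,0],
    [-0.04,0,0,0,0,0],
    [-0.04,0,0,0,0,0],
    [-0.04,0,0,0,0,0],
    [-0.04,0,0,0,0,0],
    [-0.03,0,0,0,0,0],
    [-0.02,0,0,0,0,0],
    [0,0,0,0,0,0],
    [0,0,0,0,0,0]
  ]
}}

```text
time: 26.42
ee_pos: [0.5122, 0.0563, 0.1347]
eef_rot: [0.051, 0.999, -0.0, -0.002]
ft_force: [-11.7, -2.1, 10.6]
width: 0.0004
grip_force: 7.4
```

```bash
python3 -c "
from h import *
rest2()"
```

```text
x -12.7 Fx -12.39 Fz 10.55 Ty 2.794 | M wrench -0.098 corner -0.323 tip -0.771 | a corner 5.7 a tip 2.5 t 26.77
```

Request:
{"fn": "carry_out", "kwargs": {
  "moves": [
    [-0.03,0,0,0,0,0],
    [-0.03,0,0,0,0,0],
    [-0.03,0,0,0,0,0],
    [-0.02,0,0,0,0,0],
    [-0.02,0,0,0,0,0],
    [0,0,0,0,0,0],
    [0,0,0,0,0,0]
  ]
}}

```text
time: 27.65
ee_pos: [0.5172, 0.0558, 0.1346]
eef_rot: [0.051, 0.999, -0.0, -0.002]
ft_force: [-14.0, -2.2, 9.7]
width: 0.0003
grip_force: 8.7
```

```bash
python3 -c "
from h import *
rest2()"
```

```text
x -7.7 Fx -13.19 Fz 10.34 Ty 3.016 | M wrench -0.123 corner -0.395 tip -0.869 | a corner 15.6 a tip 6.8 t 28.00
```

Request:
{"fn": "carry_out", "kwargs": {
  "moves": [
    [-0.015,0,0,0,0,0],
    [-0.015,0,0,0,0,0],
    [0,0,0,0,0,0],
    [0,0,0,0,0,0]
  ]
}}

```text
time: 28.5
ee_pos: [0.5182, 0.0556, 0.1345]
eef_rot: [0.051, 0.999, -0.0, -0.003]
ft_force: [-14.3, -2.3, 9.6]
width: 0.0004
grip_force: 9.0
```

```bash
python3 -c "
from h import *
rest2()"
```

```text
x -6.7 Fx -13.62 Fz 9.79 Ty 3.080 | M wrench -0.179 corner -0.416 tip -0.905 | a corner 17.7 a tip 7.8 t 28.85
```

Angle about 3.45 rad and the resistance at rest is up by about 0.17. I back off, lift and check.

Request:
{"fn": "carry_out", "kwargs": {
  "moves": [
    [0.1,0,0,0,0,0],
    [0.15,0,0,0,0,0],
    [0.05,0,-0.5,0,0,0],
    [0,0,-0.8,0,0,0],
    [0,0,-1,0,0,0],
    [0,0,-1,0,0,0],
    [0.8,0,0,0,0,0],
    [0.8,0,0,0,0,0],
    [0.8,0,0,0,0,0],
    [0,0,0,0,0,0],
    [0,0,0,0,0,0]
  ]
}}

```text
time: 30.22
ee_pos: [0.4131, 0.0672, 0.2666]
eef_rot: [0.051, 0.999, 0.001, 0.001]
ft_force: [0.8, -0.8, 0.4]
width: 0.0008
grip_force: 0.0
```

```bash
python3 - <<'E'
from h import *
c,W=cam('side','s2.png')
I=cv2.imread('pics/s2.png')[170:310,170:400]; cv2.imwrite('pics/s2c.png',cv2.resize(I,None,fx=3,fy=3,interpolation=cv2.INTER_CUBIC))
for n,W in(('side',W),('top',cam('top')[1])):
    q=W.reshape(-1,3); q=q[np.isfinite(q[:,2])]; d=q[:,:2]-C0; x=d@CX; y=d@CY; z=q[:,2]
    k=(abs(z-.1)<.006)&(abs(x-.125)<.05)&(abs(y)<.05); print(n,k.sum(),cv2.minAreaRect((np.c_[x,y][k]*1000).astype(np.float32)) if k.sum()>9 else '')
    k=(abs(y)<.006)&(z>.11)&(z<.17)&(x<.07)
    if k.sum()>5: u,v=x[k]*1000,z[k]*1000-92; i=np.argsort(-v)[:5]; print('arm pts',u[i].round(),v[i].round(), 'n',k.sum())
E
```

```text
side 224 ((126.30680847167969, -4.080780029296875), (57.30653762817383, 65.16471099853516), 1.1903395652770996)
arm pts [15. 13. 14. 12.  8.] [62. 61. 61. 59. 59.] n 71
top 403 ((127.0444107055664, -0.34340858459472656), (56.01091003417969, 57.413124084472656), 89.8855209350586)
arm pts [15. 18. 13. 13. 16.] [65. 64. 63. 62. 61.] n 29
```

View pics/s2c.png

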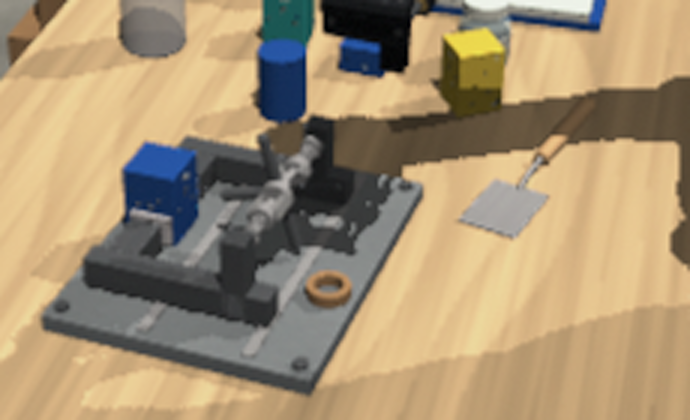

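The blank (160,190 in the crop) stands square between the pads, and the upper arm leans about 16° as intended. The bystanders are in place and the hand is clear.

```bash
python3 -c "
from h import *
print(r.close_job())"
```

```text
the job is handed in; nothing more can be done
None
```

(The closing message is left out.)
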